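Rock a tight tube block out of its heater

TASK

Lift the loose cover plate off the heater's pins, lay it flat on the middle of the black mat without dropping it, and leave it there. Then grip the tube block firmly by its handle and rock it out of its sprung catches: tip it clearly with its near end (the robot's side) up while the far end stays fully down, then tip it clearly the other way, far end higher than the near end, while it is still down in the well. Once it is free, lift it straight up and finish holding it, still and level, a couple of centimetres clear of the heater's top: do not put it down or let go, and leave the bottle, tube rack and glove box where they stand.

Things in the scene. Friction and masses are not known exactly. Their poses are not given: they have to be found in the camera images.
- heater: dry-block heater, a white box 160 (x) x 120 (y) x 70 mm tall, fixed to the table. Origin: centre of its underside; its x axis points from its near side (control panel, towards the robot) to its far side, z up. In the middle of its top is the well, 104 (x) x 46 (y) x 40 mm deep, in which the tube block sits with about 2 mm to spare on each y side.
- well (a point): centre of the well's floor, 30 mm above the table. At each end of the well (-x and +x) a sprung roller bears down on the block's end bead. Pulled up with about 10 to 18 N at one end, that bead passes its roller after rising about 6 mm; risen about 10 mm it rests on top of the roller, which then serves as pivot to tip up the other end. Level from about 20 mm up, the block is free.
- pin_left (a point): tip of one of two upright steel pins, 5 mm thick, standing 12 mm out of the heater's top at heater x = +60, y = +42 mm (this one) and y = -42 mm
- cover: loose aluminium cover plate, 140 (x) x 104 (y) x 4 mm, 0.14 kg, on the heater's top, axes along the heater's. Origin: centre of underside. The pins stand in its 8 mm holes; the block's handle stands through its middle slot (42 x 28 mm) to 54 mm above its underside, so lift it 65 mm or more before moving sideways.
- cover_tab (a point): point to grip on the cover's upright lifting tab, pinching it across y: cover frame x = -50, y = 0, z = 27 mm. The tab is 28 mm along x, 10 mm thick along y, its top 36 mm above the plate's underside
- mat: thin black rubber mat, 200 (x) x 180 (y) x 3 mm, fixed on the table to one side of the heater; origin: centre of its underside
- block: aluminium tube block, 80 (x) x 42 (y) x 38 mm, 0.35 kg, a bead at the foot of each end (centres 84 mm apart, 5 mm above the underside, 3 mm radius), a black upright handle in the middle: 26 (x) x 14 (y) mm, from 38 to 94 mm above the underside. Origin: centre of underside; axes along the heater's; it starts fully down, 30 mm above the table, 40 mm below the heater's top
- block_grip (a point): point to grip on the block's handle, pinching it across y: on the block's z axis, 75 mm above its underside. To tip the block, grip it firmly (90 N is fine) and turn the gripper with it by 0.12 to 0.15 rad about the heater's y axis, pivoting about the foot of the end that stays low: moving it sideways without turning hardly tips the block
- block_near (a point): foot of the block's near end (towards the heater's control panel): block frame x = -42, y = 0, z = 2 mm
- block_far (a point): foot of the block's far end: block frame x = +42, y = 0, z = 2 mm
- bottle: bystander: clear water bottle, 64 mm across, 200 mm tall; origin at the centre of its underside
- rack: bystander: white tube rack with capped tubes, 210 x 75 mm, 82 mm tall; origin at the centre of its underside
- glovebox: bystander: cardboard glove box 220 x 120 x 70 mm; origin at the centre of its underside
There are look-alikes about, which are no part of the job. Leave any green look-alike of the block alone.

How it is judged:
On the way, in this order (a step that is already met when the one before it is completed fails the run):
1. the cover lies flat on the mat, released (horizontal distance between cover and mat below 0.05 m and height (world z) of cover below 0.008 m and angle between cover's own z axis and vertical below 0.05 rad and contact force between the fingers and cover below 0.1 N), for 0.2 s.
2. the block's near end is tipped up at least 6 mm while its far end is still down in its catch (raised less than 3 mm) (z of block_near in the frame of heater above 0.038 m and z of block_far in the frame of heater below 0.035 m), for 0.1 s.
3. the block is tipped the other way while still in the well (near end raised by less than 18 mm): far end at least 4 mm higher than the near end (((z of block_near in the frame of heater below 0.038 m and z of block_far in the frame of heater above 0.042 m) or (z of block_near in the frame of heater below 0.04 m and z of block_far in the frame of heater above 0.044 m) or (z of block_near in the frame of heater below 0.042 m and z of block_far in the frame of heater above 0.046 m) or (z of block_near in the frame of heater below 0.044 m and z of block_far in the frame of heater above 0.048 m) or (z of block_near in the frame of heater below 0.046 m and z of block_far in the frame of heater above 0.05 m) or (z of block_near in the frame of heater below 0.048 m and z of block_far in the frame of heater above 0.052 m) or (z of block_near in the frame of heater below 0.05 m and z of block_far in the frame of heater above 0.054 m))), for 0.1 s.
At the end, for the whole second after the job is handed in: The fingers hold the block still (under 0.03 m/s) and level within about 10 degrees, over the heater (within 40 mm of its centre), its underside 5 to 55 mm above the heater's top and touching neither heater nor cover; the cover lies flat and released on the mat, its centre within 50 mm of the mat's (all of step 1 and z of block in the frame of heater between 0.075 and 0.125 m and horizontal distance between block and heater below 0.04 m and angle between block's own z axis and vertical below 0.17 rad and linear speed of block below 0.03 m/s and contact force between the fingers and block above 1 N and contact force between block and heater below 0.1 N and contact force between block and cover below 0.1 N); the arm keeps its last pose, push and grip.
It fails at once if the cover is dropped (moves faster than 0.6 m/s while not held) (linear speed of cover above 0.6 m/s and contact force between the fingers and cover below 0.01 N).
It fails at once if the bottle is disturbed (moved more than 30 mm) (distance of bottle from where it was at the start of the episode above 0.03 m).
It fails at once if the tube rack is disturbed (moved more than 30 mm) (distance of rack from where it was at the start of the episode above 0.03 m).
It fails at once if the glove box is disturbed (moved more than 30 mm) (distance of glovebox from where it was at the start of the episode above 0.03 m).
It also fails if it takes over 61 s, if anything falls off the work surface, if the arm or the gripper's body presses on something with over 40 N, if the wrist force passes 120 N, or if a joint passes its speed limit or range.

ROBOT

A 6-joint arm with a two-finger parallel gripper is mounted at the origin on the work surface. World frame = base frame: x ahead of the robot, y to its left, z up, the work surface at z = 0. Lengths are in m, angles in rad, forces in N, time in s.
With the tool pointing down it reaches from about 0.275 to 0.725 m from the base axis. Payload 5.6 kg.
Tool frame: the origin (TCP) lies between the finger pads; the fingertips stand 17 mm ahead of it and the grasp point (between the pads) lies 2 mm behind it; z points along the fingers, y is the line along which they close (so a half turn about z gives the same grasp; the last joint's range is limited). The gripper opens to 85 mm and grips with 20 to 120 N. Pads are 22 mm wide; open, the fingers measure 114 mm over their backs; the gripper's body (76 mm by 85 mm) begins 54 mm behind the grasp point. The pads swing forward as they close: fully open they stand 13 mm farther back than shut.
Start: joints at [-0.976, 0.255, 0.108, 0, -1.424, -0.285], TCP at [0.168, -0.524, 0.248] pointing down, gripper open.
Joint ranges: [-2.95, 2.95], [-1.21, 1.97], [-1.09, 1.5], [-2.87, 1.71], [-2.94, -0.07], [-3.05, 3.05]. Speed limits (rad/s): [2.57, 2.57, 3.14, 3.14, 3.14, 3.14].

INTERFACE

Orientations are given as a rotation vector (axis times angle).
In Python, from cell import * gives the robot as it stands. Calls block until the motion is done:
- move_ptp(position, orientation): joint-space move of the TCP to a pose.
- line_to(position, ori=None, rate=0.15): straight line of the TCP; ori=None keeps the orientation; rate is the mean speed in m/s.
- move_joints(angles): joint-space move.
- command_gripper(opening, force=None): finger opening in m; force is the grip in N (None keeps the last); returns when the fingers have stopped.
- wait(seconds).
- ik(position, orientation): joint angles nearest the present ones, or None.
- camera(name): name is "scene" or "side" or "wrist"; returns (picture, depth): 420x560x3 uint8, red, green, blue; 420x560 float32, m along the optical axis (not along the pixel's ray), 0 where there is no reading.
- camera_model(name): a dict with "fx", "fy", "cx", "cy" (pixels), "rvec" (rotation vector, rad) and "tvec" (3), from world to camera coordinates, as OpenCV has them. Camera axes: x right, y down, z forward; pixel columns grow to the right and rows downward; lengths in m; the calibration is good to about 2 mm. A picture is of the moment at which its call begins: read the wrist's pose just before it. camera_model takes no time and is no camera call; for the wrist camera it gives the pose at the moment of the call.
A pose or a line that the arm cannot do raises IKError and nothing moves.
- finish_job(): hands the job in; it is judged then, once.
Readings, each from a call of its own:
- read_time(): time.
- read_joint_pos(): joint angles.
- read_joint_vel(): joint speeds.
- read_effort(): joint torques, N m.
- read_position(): TCP position.
- read_eef_rot(): TCP orientation.
- read_ft_force(): force on the tool from outside, world axes, zero at the start.
- read_ft_torque(): the same for the moment, N m.
- read_gripper_width(): finger opening in m.
- read_grip_force(): force on a finger pad.
Only numpy, scipy, OpenCV 4.12 (cv2) and the standard library are available. Lean on these libraries where they do the work, as an engineer would, in place of code of your own. Each camera call takes 0.05 s, during which the arm holds its last target. There are 200 camera calls.

## Working session

There is one attempt and no reset: what is moved stays moved. The work goes in short steps, each a Python script; the robot and the scene stay as the last script left them, time stands still between calls to the robot, and variables do not carry over. Pictures are saved under pics/ and viewed, at most 10 in all, crops included, and the job is handed in when it is done.

```bash
mkdir -p pics; python3 - <<'E'
from cell import *
import cv2,numpy as np
for n in("scene","side"):
    p,d=camera(n); np.savez(f"{n}.npz",p=p,d=d,**camera_model(n)); cv2.imwrite(f"pics/{n}0.png",p[...,::-1]); print(n,camera_model(n))
E
```

```text
scene {'fx': 458.76644799555874, 'fy': 458.76644799555874, 'cx': 277.20564210563464, 'cy': 219.20575842269946, 'rvec': array([ 1.05404846,  2.55996161, -0.85780142]), 'tvec': array([ 0.43212976, -0.30328886,  1.78776189])}
side {'fx': 409.20728660995235, 'fy': 409.20728660995235, 'cx': 277.65667676695546, 'cy': 210.01031557509552, 'rvec': array([ 0.6572987 , -2.42725974,  1.36398804]), 'tvec': array([0.5251959 , 0.22671983, 0.83170135])}
```

View pics/scene0.png

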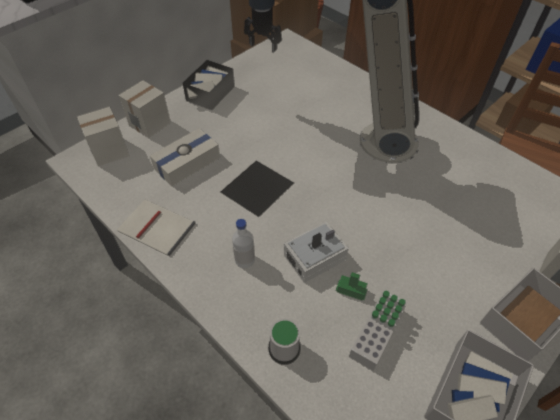

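View pics/side0.png

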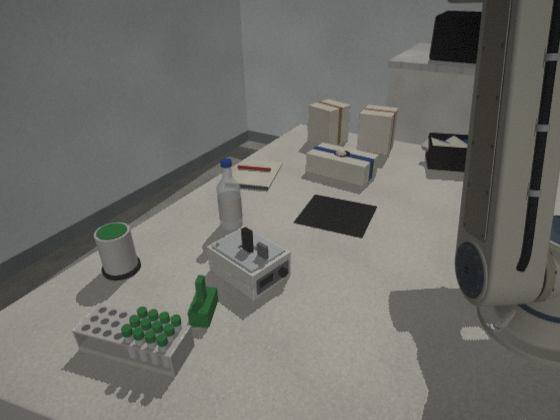

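The scene view shows the heater with its cover at (316,248), the black handle at (317,240), the tab at (329,235), the mat at (257,188), the bottle at (244,245), the rack at (378,330) and the glove box at (185,158). Possible mix-ups for the block are the green look-alike at (352,286) and the grey tab at (329,235). The one I want is the black handle at (317,240). For the mat, the dark organiser at (209,82) is a possible mix-up, so I choose the flat black one at (257,188).

```bash
cat > vis.py <<'E'
import cv2,numpy as np
def rays(m,uv):
    R=cv2.Rodrigues(m["rvec"])[0]; t=np.asarray(m["tvec"]); uv=np.asarray(uv,float)
    d=np.stack([(uv[...,0]-m["cx"])/m["fx"],(uv[...,1]-m["cy"])/m["fy"],np.ones(uv.shape[:-1])],-1)
    return -R.T@t, d@R
def plane(m,uv,z):
    c,d=rays(m,uv); return c+d*((z-c[2])/d[...,2])[...,None]
def cloud(m,depth):
    v,u=np.mgrid[:depth.shape[0],:depth.shape[1]]
    c,d=rays(m,np.stack([u,v],-1)); P=c+d*depth[...,None]; P[depth==0]=np.nan; return P
def near(P,cx,cy,r): return np.hypot(P[...,0]-cx,P[...,1]-cy)<r
E
python3 - <<'E'
from vis import *
for n,mp,hp in(("scene",(257,188),(316,248)),("side",(337,215),(249,255))):
    m=dict(np.load(n+".npz")); P=cloud(m,m["d"]); p=m["p"]; g=p.max(-1).astype(int)
    print(n,P[mp[1],mp[0]],P[hp[1],hp[0]])
    k=((g<60)).astype(np.uint8); _,L=cv2.connectedComponents(k); L=L==L[mp[1],mp[0]]
    c=max(cv2.findContours(L.astype(np.uint8),0,1)[0],key=cv2.contourArea)
    print("mat",cv2.minAreaRect(plane(m,c[:,0],.003)[:,:2].astype(np.float32)))
    h=P[hp[1],hp[0]]; N=near(P,h[0],h[1],.14)
    S=N&(P[...,2]>.062)&(P[...,2]<.082)
    _,L=cv2.connectedComponents(S.astype(np.uint8)); k=np.bincount(L[S]).argmax(); S=L==k
    q=P[S][:,:2].astype(np.float32); print("top",len(q),np.median(P[S][:,2]),cv2.minAreaRect(q))
    for nm,lo,hi in(("tab",.095,.112),("handle",.114,.14)):
        A=near(P,h[0],h[1],.09)&(P[...,2]>lo)&(P[...,2]<hi); v,u=np.nonzero(A)
        print(nm,len(v),u.mean() if len(u) else 0,v.mean() if len(v) else 0,P[A].mean(0), P[A][:,:3].max(0))
    b=[]
p=np.load("scene.npz")["p"][205:285,265:385,::-1]; q=np.load("side.npz")["p"][215:305,195:305,::-1]
cv2.imwrite("pics/crop.png",np.hstack([cv2.resize(p,(440,400),interpolation=2),cv2.resize(q,(360,400),interpolation=2)]))
E
```

```text
scene [ 0.53114423 -0.18036268  0.00658469] [0.60436811 0.16442643 0.06819597]
mat ((0.5260332822799683, -0.1866379976272583), (0.1920904815196991, 0.1740613877773285), 6.693817138671875)
top 1597 0.07244438840679535 ((0.5991418361663818, 0.15820883214473724), (0.12437622249126434, 0.16298265755176544), 76.3722915649414)
tab 68 324.94117647058823 235.83823529411765 [0.57144903 0.16796279 0.10378497] [0.61424679 0.17751048 0.11167376]
handle 46 317.0652173913044 236.30434782608697 [0.59960895 0.15953343 0.12100471] [0.6123875  0.1680315  0.13073094]
side [ 5.19362113e-01 -1.82505437e-01 -6.87991823e-05] [0.57926097 0.1787655  0.07079619]
mat ((0.5219260454177856, -0.1819101870059967), (0.19642002880573273, 0.1761314570903778), 6.521505832672119)
top 1953 0.07094032708916109 ((0.5975338220596313, 0.15889286994934082), (0.12194501608610153, 0.16263225674629211), 76.57868957519531)
tab 138 253.84782608695653 242.20289855072463 [0.57170287 0.16798305 0.10236007] [0.61169505 0.1786946  0.11177491]
handle 62 246.11290322580646 231.16129032258064 [0.59587368 0.16112349 0.1199051 ] [0.61076134 0.16770769 0.12366006]
```

View pics/crop.png

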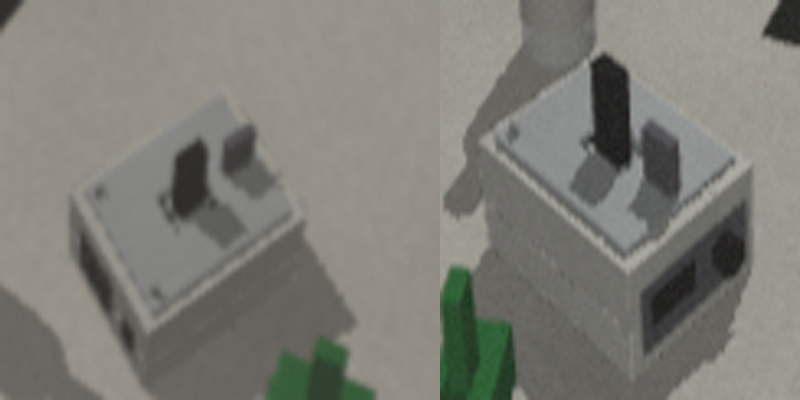

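The crop confirms it: the black handle stands through the cover slot, and the grey tab is on the control-panel (robot) side. Heater yaw is about -13.5°. Next I hover and refine with the wrist camera.

```bash
cat > arm.py <<'E'
from cell import *
from vis import *
from scipy.spatial.transform import Rotation as Ro
def ori(yaw,tip=0.,flip=0):  # tip: rotation about heater y
    return (Ro.from_euler('z',yaw)*Ro.from_euler('y',tip)*Ro.from_euler('x',np.pi)*Ro.from_euler('z',flip*np.pi)).as_rotvec()
def hp(c,yaw,x,y):
    return np.array([c[0]+x*np.cos(yaw)-y*np.sin(yaw),c[1]+x*np.sin(yaw)+y*np.cos(yaw)])
E
python3 - <<'E'
from arm import *
m=dict(np.load("scene.npz")); s=dict(np.load("side.npz"))
P=cloud(s,s["d"]); 
A=(np.abs(P[...,2]-.08)<.03)&near(P,*plane(m,np.array([244,262]),0)[:2],.1); print("bottle",plane(m,np.array([244,262]),0),np.median(P[A],0) if A.any() else 0)
c=(.598,.1585);yaw=-.236
for f in(0,1): print(ik([*hp(c,yaw,-.05,0),.30],ori(yaw,0,f)),ik([.5,-.18,.1],ori(.1,0,f)))
f=min((0,1),key=lambda f:abs(ik([*hp(c,yaw,-.05,0),.30],ori(yaw,0,f))[5]))
print("flip",f)
move_ptp([*hp(c,yaw,-.05,0),.30],ori(yaw,0,f))
w=camera_model("wrist"); p,d=camera("wrist"); np.savez("wrist1.npz",p=p,d=d,**w); cv2.imwrite("pics/wrist1.png",p[...,::-1]); print(read_time(),read_position())
P=cloud(w,d)
for lo,hi,r in((.064,.08,.14),(.102,.112,.09),(.118,.13,.05)):
    S=near(P,*c,r)&(P[...,2]>lo)&(P[...,2]<hi); q=P[S][:,:2].astype(np.float32); print(len(q),P[S].mean(0),cv2.minAreaRect(q))
E
```

```text
bottle [0.76930092 0.01229322 0.        ] [0.7427203  0.03243289 0.08015936]
[ 5.72196876e-01  2.98702458e-01  2.96848781e-01  4.44089210e-16
 -1.56894265e+00  7.62599451e-01] [-5.07581422e-02  3.12940951e-01 -2.05223539e-01  8.88178420e-16
 -1.05263184e+00  1.72155447e+00]
[ 0.57219688  0.29870246  0.29684878  0.         -1.56894265 -2.3789932 ] [-0.05075814  0.31294095 -0.20522354  0.         -1.05263184 -1.42003818]
flip 0
2.9417 [0.54954385 0.16947447 0.30001835]
13473 [0.60498612 0.15435462 0.07203727] ((0.5978268384933472, 0.15595461428165436), (0.12025975435972214, 0.16060605645179749), 76.79151916503906)
218 [0.55047532 0.16701304 0.10511233] ((0.5733730792999268, 0.16189244389533997), (0.0114314965903759, 0.07582054287195206), 76.69230651855469)
357 [0.59820046 0.15619124 0.12301569] ((0.5980129241943359, 0.15626312792301178), (0.013262772932648659, 0.024882355704903603), 76.73623657226562)
```

View pics/wrist1.png

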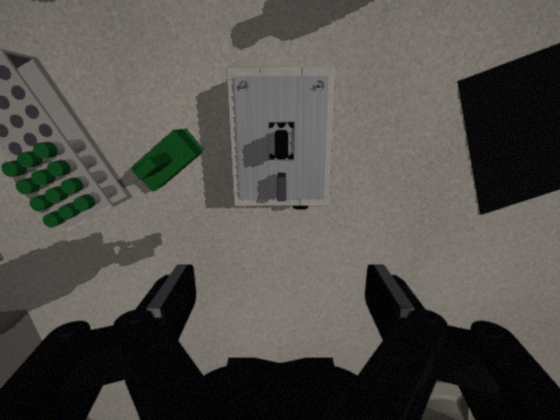

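The wrist view shows the handle at (281,145), the tab at (281,187), and the green look-alike well off to the side at (168,158). Refined heater pose: (0.598, 0.156), yaw -0.231. I'll grip the tab and lift.

```bash
cat >> arm.py <<'E'
c=np.array([.598,.1562]); yaw=-.2315; mat=np.array([.523,-.184]); myaw=.115
E
python3 - <<'E'
from arm import *
t=hp(c,yaw,-.05,0); o=ori(yaw)
command_gripper(.05,90)
line_to([*t,.15],o,.2); line_to([*t,.096],o,.08)
command_gripper(0,90); print(read_gripper_width(),read_grip_force(),read_ft_force(),read_ft_torque())
line_to([*t,.120],o,.05); print(read_gripper_width(),read_grip_force(),read_ft_force(),read_ft_torque())
line_to([*t,.180],o,.1); print(read_ft_force(),read_time())
p,d=camera("side"); cv2.imwrite("pics/lift.png",cv2.resize(p[150:310,150:350,::-1],(800,600)))
E
```

```text
0.008486308845012497 89.26561832427979 [-1.72367477  0.1845403   3.82053443] [ 0.1344575   0.410201   -0.00375921]
0.008300019157598301 88.56416702270508 [-0.11706621  0.20422366 -1.20633951] [ 0.01254113  0.10143412 -0.00528546]
[-0.89934916  0.53401783 -2.38301107] 6.9417
```

View pics/lift.png

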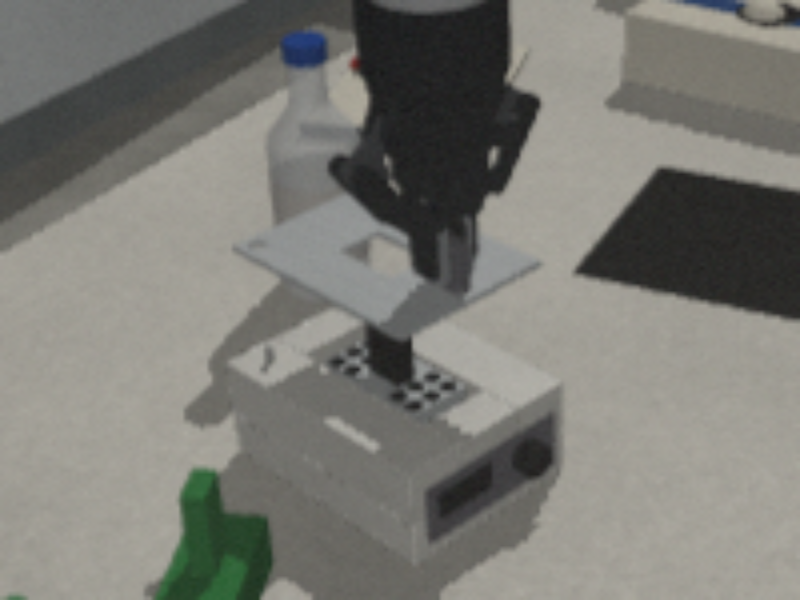

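The cover is held level at about (390,260) in the crop and is clear of the pins and handle. I'll carry it to the mat.

```bash
python3 - <<'E'
from arm import *
t=hp(c,yaw,-.05,0); o=ori(yaw); m=hp(mat,myaw,-.05,0); om=ori(myaw)
line_to([*t,.195],o,.1); line_to([*m,.195],om,.15); print(read_time())
line_to([*m,.045],om,.12); wait(.2); f0=read_ft_force()[2]
for z in np.arange(.038,.0235,-.001):
    line_to([*m,z],om,.02); f=read_ft_force()[2]-f0
    if f>2: break
print(z,f,read_gripper_width())
p,d=camera("side"); cv2.imwrite("pics/place.png",cv2.resize(p[150:270,260:420,::-1],(800,600)))
E
```

```text
9.875
0.02899999999999999 8.19565080767137 0.008380998871921334
```

View pics/place.png

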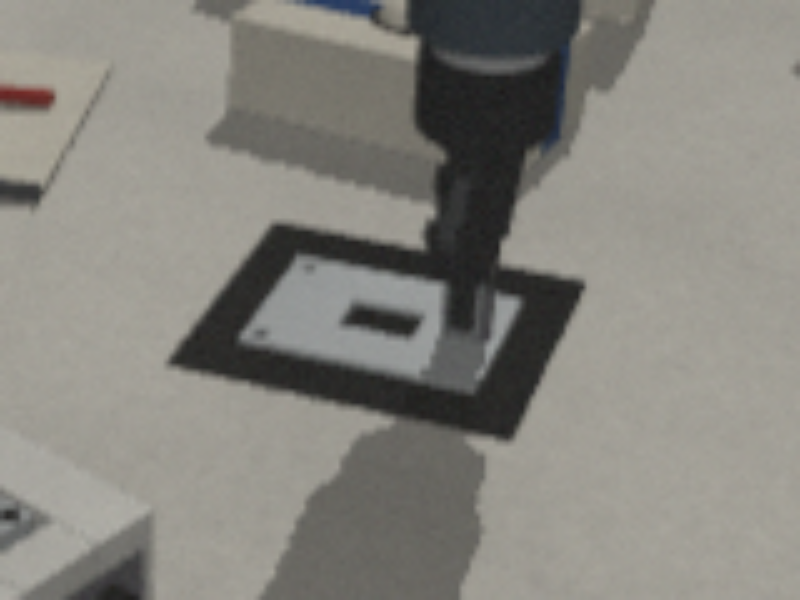

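The cover lies on the mat, centred (holes at (262,333) and (308,268), mat border visible all round). I'll release it, grip the block handle and do the first tip in small steps.

```bash
cat >> arm.py <<'E'
def pivot(px,pz,a,dx=0,dz=0):
    """TCP pose for block tipped by a about heater y, foot (px=+-.042) held at height pz above its start."""
    gx,gz=-px,.073-.002
    x=px+np.cos(a)*gx+np.sin(a)*gz; z=.032+pz-np.sin(a)*gx+np.cos(a)*gz
    return np.array([*hp(c,yaw,x+dx,0),z+dz]),ori(yaw,a)
def block_top(n="side"):
    m=camera_model(n); p,d=camera(n); P=cloud(m,d)-[*c,0]; P=P@Ro.from_euler('z',yaw).as_matrix()
    P=P[np.isfinite(P[...,0])]
    out=[]
    for lo,hi in((-.038,-.02),(.02,.038)):
        q=P[(P[:,0]>lo)&(P[:,0]<hi)&(abs(P[:,1])<.018)&(P[:,2]>.06)&(P[:,2]<.11)]
        out+=[len(q),np.round(1e3*np.median(q[:,2]),1) if len(q) else None]
    return out,p
E
python3 - <<'E'
from arm import *
m=hp(mat,myaw,-.05,0)
command_gripper(.045); wait(.3); line_to([*m,.12],None,.12)
line_to([*m,.20],None,.2)
t,o=pivot(.042,0,0)
move_ptp([*t[:2],.21],o); print(read_time(),block_top("side")[0],block_top("scene")[0],block_top("wrist")[0])
w=camera_model("wrist");p,d=camera("wrist");P=cloud(w,d);S=near(P,*c,.05)&(P[...,2]>.116)&(P[...,2]<.13);q=P[S][:,:2].astype(np.float32);print(P[S].mean(0),cv2.minAreaRect(q) if len(q) else 0)
line_to([*t[:2],.15],o,.15); line_to(t,o,.06); print(block_top("side")[0],block_top("wrist")[0])
command_gripper(0,110); f0=read_ft_force(); print(read_gripper_width(),read_grip_force(),f0,read_ft_torque(),read_time())
for a in np.arange(.02,.141,.02):
    line_to(*pivot(.042,0,a),.02); print(round(a,2),read_ft_force(),read_ft_torque()[1],read_position()-pivot(.042,0,a)[0])
print(block_top("side")[0],block_top("scene")[0],block_top("wrist")[0],read_time())
cv2.imwrite("pics/tip1.png",cv2.resize(camera("side")[0][180:300,170:330,::-1],(800,600)))
E
```

```text
17.85 [71, np.float64(65.8), 43, np.float64(65.5)] [45, np.float64(67.6), 56, np.float64(67.9)] [361, np.float64(67.5), 752, np.float64(67.4)]
[0.59952706 0.1561107  0.12284027] ((0.5986311435699463, 0.15629592537879944), (0.013350050896406174, 0.025413664057850838), 76.36515045166016)
[76, np.float64(66.0), 8, np.float64(64.8)] [582, np.float64(67.6), 1883, np.float64(67.5)]
0.012762182325804918 107.72204160690308 [-0.88754892  0.32635209  1.92255717] [ 0.06428487  0.03751321 -0.0816123 ] 20.025
0.02 [-3.47886447  1.38959085  2.09585133] 0.5537139392077666 [-9.84605747e-05  1.35048426e-04  6.20548956e-05]
0.04 [ 1.27233514 -1.04789959 -0.5259736 ] -0.916807416178339 [ 7.55042213e-04 -9.20877480e-05  7.88571948e-05]
0.06 [ 4.69476582 -1.35472827 -1.95810671] -1.6785014015485002 [ 7.77286958e-04 -1.43996978e-04  5.09310214e-05]
0.08 [ 5.5722908  -0.98581918 -2.39667855] -2.3298363390829855 [ 8.21600477e-04 -1.47482864e-04  2.73303071e-05]
0.1 [ 5.57805686 -1.01898528 -2.30957781] -2.5816040459746574 [ 7.81493548e-04 -1.71086383e-04  2.05406071e-05]
0.12 [ 2.04929071 -0.68662878 -1.66463527] -1.4815168404728476 [-1.24132442e-04 -1.59696185e-05 -2.43021561e-05]
0.14 [-2.52255066  0.59369942  1.9451272 ] 0.46363500216378983 [-1.07394776e-03  3.00872821e-04 -6.15700735e-05]
[118, np.float64(74.4), 29, np.float64(67.2)] [6, np.float64(77.9), 70, np.float64(69.6)] [0, None, 2469, np.float64(69.4)] 21.925
```

View pics/tip1.png

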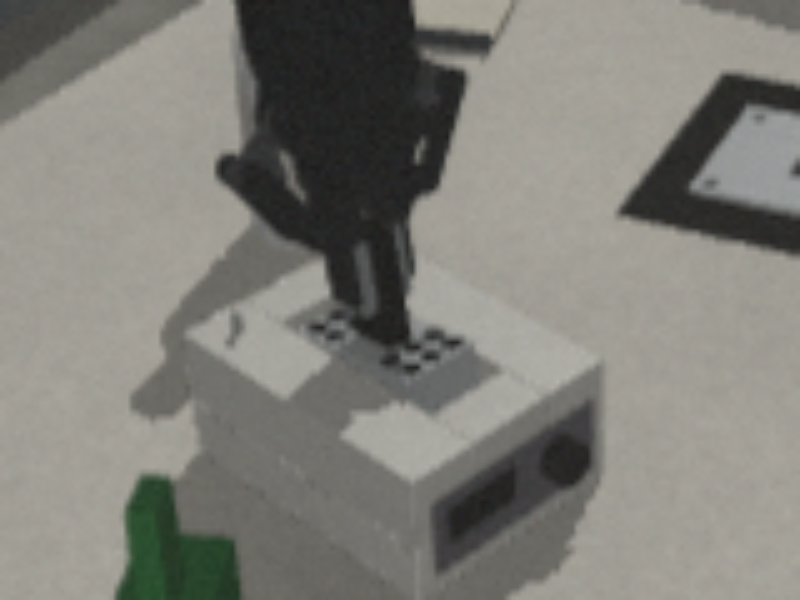

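The block's near end is clearly up (risen ~11 mm, moment reversed as the bead passed its roller) and the far end still down. The side crop shows the near edge proud of the top at (435,365). Now the opposite tip, about the near foot resting on its roller.

```bash
python3 - <<'E'
from arm import *
for a in np.arange(.11,-.1451,-.03):
    line_to(*pivot(-.042,.0112,a,.0008),.02); print(round(a,2),read_ft_force(),read_ft_torque()[1],read_position()-pivot(-.042,.0112,a,.0008)[0])
wait(.3)
print(block_top("side")[0],block_top("scene")[0],block_top("wrist")[0],read_time(),read_gripper_width())
cv2.imwrite("pics/tip2.png",cv2.resize(camera("side")[0][180:300,170:330,::-1],(800,600)))
E
```

```text
0.11 [ 1.37490361  1.00020606 -3.56798734] -0.4805923111530545 [-4.85507811e-04  9.36961345e-05 -6.70880392e-04]
0.08 [-0.56051519  0.6503807  -5.2313036 ] 0.16002714138943305 [-7.75900906e-04 -3.43640904e-05 -8.11589074e-04]
0.05 [-4.72958981  1.94466962  0.06048228] 2.309150328736607 [-1.14919226e-03  4.00420931e-06  9.14985997e-05]
0.02 [-7.18288486  2.05157466  3.02510454] 2.72917372494153 [-1.20125370e-03 -3.99968916e-05  4.44853031e-04]
-0.01 [ 0.36453037 -1.80675319 -3.31737354] 0.07339594793921395 [ 0.0005809  -0.00019039  0.00043984]
-0.04 [-0.57987453  0.31065629 -4.40247674] 0.17893559741368364 [ 1.62616248e-04 -1.67729754e-04  7.77765898e-05]
-0.07 [ 0.77731571 -0.77442036 -2.92565372] 0.3215393572293977 [-5.57529868e-05 -8.05694684e-05  7.54052665e-06]
-0.1 [ 0.12824713  0.1946515  -2.97114323] 0.36240337880638746 [-1.40309340e-04 -3.97384294e-05  3.02798121e-06]
-0.13 [ 1.19311554  0.40478498 -3.54680739] 0.5652736644964931 [-9.07112922e-05 -2.47686676e-05  4.67361629e-05]
[95, np.float64(78.8), 36, np.float64(85.5)] [24, np.float64(79.8), 88, np.float64(85.7)] [0, None, 2103, np.float64(87.1)] 24.8833 0.012786560305220717
```

View pics/tip2.png

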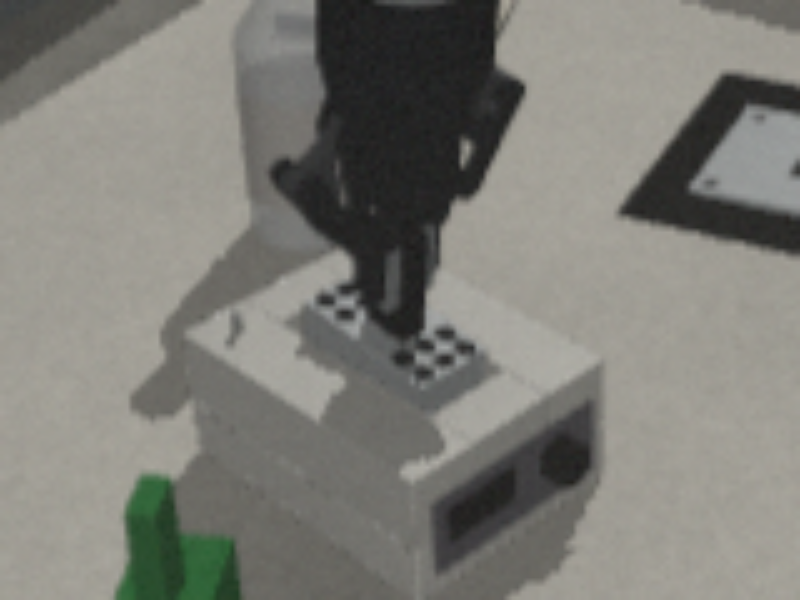

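Both ends are out of the catches: far end about 21 mm up, near end about 11 mm up, and the picture shows the block tipped far-high above the well at (400,340). Now I raise, level and lift.

```bash
python3 - <<'E'
from arm import *
line_to(*pivot(-.042,.020,-.13,.0008),.03)
line_to(*pivot(-.042,.030,0),.03); print(read_ft_force(),read_ft_torque())
line_to(*pivot(-.042,.065,0),.05); wait(.5)
print(read_ft_force(),read_gripper_width(),read_grip_force(),block_top("side")[0],block_top("scene")[0],read_time())
cv2.imwrite("pics/end.png",cv2.resize(camera("side")[0][130:300,170:397,::-1],(800,600)))
E
```

```text
[-0.47502019  0.10047237 -4.52093211] [0.03136346 0.09432902 0.00539344]
[-0.09069155 -0.46929729 -3.01575386] 0.012707221006118877 108.36800694465637 [1, np.float64(100.3), 0, None] [0, None, 4, np.float64(102.0)] 27.3167
```

View pics/end.png

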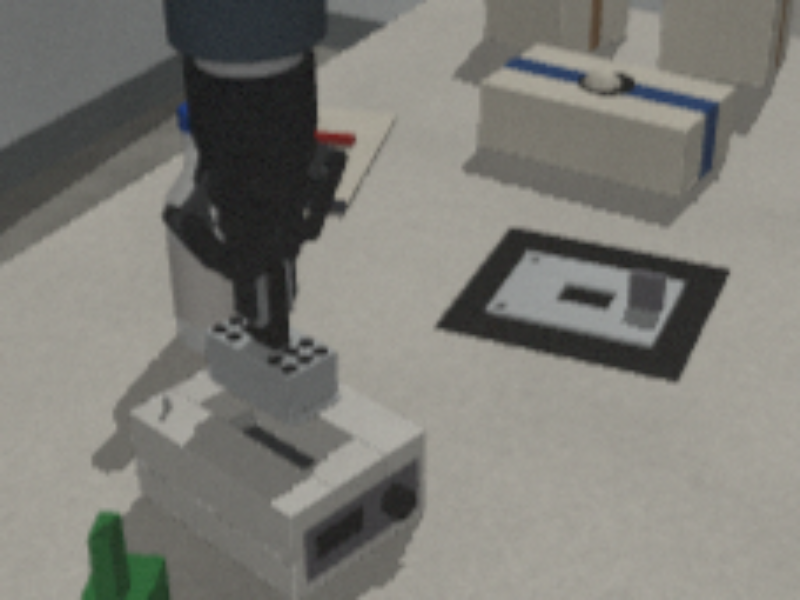

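The block is held level above the empty well (around (270,365)), the cover lies centred on the mat (590,300), and the bottle and glove box are undisturbed. I'm handing in.

```bash
python3 -c "
from cell import *
print(finish_job())"
```

```text
the job is handed in; nothing more can be done
None
```

I handed the job in at about 27 s: the cover lies flat and released in the middle of the mat, and the block was rocked out both ways and is held level about 25 mm above the heater's top; no verdict came back.

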